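# Find the fuse pole with good jaws by the drag of a gauge blade

## Robot

A 6-joint arm with a two-finger parallel gripper is mounted at the origin on the work surface. World frame = base frame: x ahead of the robot, y to its left, z up, the work surface at z = 0. Lengths are in m, angles in rad, forces in N, time in s.
With the tool pointing down it reaches from about 0.35 to 0.85 m from the base axis. Payload 8.1 kg.
Tool frame: the origin (TCP) lies at the very end of the fingers, on their centre line; the grasp point (between the pads) lies 19 mm behind it; z points along the fingers, y is the line along which they close (so a half turn about z gives the same grasp; the last joint's range is limited). The gripper opens to 93 mm and grips with 3 to 60 N. Pads are 15 mm wide; open, the fingers measure 128 mm over their backs; the gripper's body (75 mm by 188 mm) begins 65 mm behind the grasp point.
Start: joints at [1.23, 0.13, 1.488, -0, 1.523, -0.085], TCP at [0.152, 0.58, 0.219] pointing down, gripper open.
Joint ranges: [-2.96, 2.96], [-0.89, 2.26], [0.02, 2.5], [-1.34, 4.48], [0, 2.73], [-2.66, 2.66]. Speed limits (rad/s): [2.39, 2.39, 2.79, 3.14, 3.14, 3.14].

## Interface

Orientations are given as a rotation vector (axis times angle).
In Python, from plant import monitor, eyes, ticket gives the robot as it stands.
- The arm moves only by the tool arm_command, never from a script. Its argument "deltas" is a list that holds one entry, the list of rows, each a list of 6 numbers: the shift along the world's x, y, z in cm, then the turn, a rotation vector about the world's x, y, z in degrees. In form: [[[tx, ty, tz, rx, ry, rz], ...]]. A call has 1 to 12 rows; each row shifts and turns the commanded pose from where the row before left it; what a row does not reach is not made up. A row lasts 1/12 s, in which the tool goes at most 41.7 mm and 7.16 degrees, less where a joint would pass 70% of its speed; a pose out of reach is approached as far as the arm can. A call is refused whole if a number of a shift passes 4.17 or a number of a turn 7.16, either way. A call with a gripper value outside its range is refused whole. "gripper" is the opening, from -1 (shut) to 1 (fully open), set as the call begins (left out, the last holds). The fingers move at their own pace and stop on an object; "squeeze" is the grip in N (left out, the last holds). Time passes only in rows, so rows that do not move let the fingers close. It gives the time, the measured TCP pose, the force, the opening and the grip force at its end, in the units of the state.
- monitor.read_state(): the state, without advancing time (a new reading comes with each control period).
- eyes.read_camera(name): name is "scene" or "top"; returns the picture (420x560x3 uint8, blue, green, red); there is no depth.
- eyes.camera_model(name): a dict with "fx", "fy", "cx", "cy" (pixels), "k1" (the pictures are not rectified: a ray, as slopes to the right and down, at radius r is drawn at 1 + k1 r^2 times it, then the intrinsics apply), "rvec" (rotation vector, rad) and "tvec" (3), from world to camera coordinates, as OpenCV has them. Camera axes: x right, y down, z forward; pixel columns grow to the right and rows downward; lengths in m; the calibration is good to about 2 mm. A picture is of the moment at which its call begins. camera_model takes no time and is no camera call.
- ticket.close_job(): hands the job in; it is judged then, once.
The state is a dict: "t": time; "q": joint angles; "dq": joint speeds; "joint_torque": joint torques, N m; "tool_pos": TCP position; "orientation": TCP orientation; "force": force on the tool from outside, world axes, zero at the start; "wrist_torque": the same for the moment, N m; "opening": finger opening in m; "gripper_force": force on a finger pad.
Only numpy, scipy, OpenCV 4.12 (cv2) and the standard library are available. Lean on these libraries where they do the work, as an engineer would, in place of code of your own. Each camera call takes 0.05 s, during which the arm holds its last target. There are 200 camera calls.

## Task

Take the orange-handled gauge blade out of its blue holder and try it by feel in the slots of the fuse base, holding it upright and sliding it in gently (its sprung handle must never be pressed near its stop). One pole has good jaws that let the blade in with a light drag; in the others the jaws are spread (no drag) or bent in (the blade stops: never force it). Leave the blade standing in the good pole, pushed fully home until its collar sits on the housing, let go of it, and do not disturb the other things on the bench.

Things in the scene. Friction and masses are not known exactly. Their poses are not given: they have to be found in the camera images.
- fuse_base: Grey four-pole fuse base, fixed to the bench: a 100 x 262 x 12 mm plate carrying four like housings in a row along its y axis, 58 mm apart, each 64 (x) x 44 (y) mm, flat top 82 mm above the bench. Origin: centre of the underside. Each has a slot for the blade (see slot1) over hidden contact jaws: one pole has good jaws (see slot2), one bent-in, two spread (see slot3); which is which varies.
- slot1 (a point): Centre of the mouth of slot 1 (at the fuse base's -y end), level with the housing's flat top; axes as the fuse base: x across the slot (blade's thickness along it), y along the slot. All slots: funnel 26 mm wide in x with 45 degree sides, narrowing in 8 mm of depth to a 10 mm throat; 28 mm long in y. Round jaws, 23 to 33 mm below the top, close on the blade along x.
- slot2 (a point): Mouth of slot 2, as slot 1, 58 mm farther along the fuse base's +y. Good jaws, in whichever slot: sprung, about 2.4 N per mm each, they give way sideways and drag on the moving blade with about 3 to 7 N (up to 11 N as the tip first parts them, 22 to 30 mm deep) over the last 28 mm of its travel, and hold it by themselves.
- slot3 (a point): Mouth of slot 3, as slot 1, 116 mm along +y. Bent-in jaws, in whichever slot: stiff, the blade's tip stops on them 20 to 28 mm below the housing's top; not to be forced. Spread jaws: they do not touch a centred blade, which slides to the collar with less than 1.5 N of drag.
- slot4 (a point): Mouth of slot 4, as slot 1, 174 mm along +y (the fuse base's +y end). In any slot, a blade fully home has its collar on the housing's flat top and its tip 55 mm below that top.
- blade: Gauge blade, loose, 0.10 to 0.14 kg with handle, upright in its holder at the start. Origin: lowest point of the tip, in its middle; z up through the handle. Steel blade 6 mm thick (x), 18 mm wide (y), 55 mm long, tip rounded; orange collar 34 (x) x 24 (y) mm, 55 to 60 mm above the tip; thin stem, then the handle (see handle). A half turn about z makes no difference.
- handle (a joint): Sprung grip of the gauge blade: orange block with a black band, 18 (x) x 26 (y) x 62 mm, at rest 70 to 132 mm above the tip, sliding down the stem towards the collar when pushed. Value: metres slid down, 0 at rest, 0.008 at its stop; it starts to give at 1.5 N and takes 2.5 N per mm more, so it shows the push on the blade. Pulled up it is rigid. More than 0.007 (19 N) is forcing the blade.
- holder: Blue steel holder, fixed to the bench, 70 x 70 mm foot, 62 mm tall, with a loose slot from the top in which the blade stands, tip 7 mm above the bench, collar on the holder's top, blade thickness along the holder's x. Origin: centre of the underside.
- fuse_1: Bystander, loose: a knife-blade fuse-link, white ceramic cube of 46 mm with a copper blade at each end, lying beyond the fuse base. Not to be disturbed.
- fuse_2: Bystander, loose: a second such fuse-link. Not to be disturbed.
- screwdriver: Bystander, loose: red-handled screwdriver, 200 mm, lying on the mat. Not to be disturbed.
- wrench: Bystander, loose: steel spanner, 170 mm, lying on the mat. Not to be disturbed.
- spool: Bystander, loose: spool of copper wire, 56 mm across, 44 mm tall. Not to be disturbed.
- cup: Bystander, loose: white plastic cup, 70 mm across, 90 mm tall. Not to be disturbed.
- meter: Bystander, loose: orange hand-held multimeter, 150 x 80 x 35 mm, lying flat. Not to be disturbed.

How it is judged:
By the outcome, as a careful person would: the job done as asked, in the order asked, and still so for the second after the job is handed in, with the robot touching nothing.
It also fails if it takes over 72 s, if anything falls off the work surface, if the arm or the gripper's body presses on something with over 40 N, if the wrist force passes 120 N, or if a joint passes its speed limit or range.

## Working session

There is one attempt and no reset: what is moved stays moved. The work goes in short steps, Python scripts to look and compute and a tool call to move; the robot and the scene stay as the last step left them, time stands still between calls to the robot, and variables do not carry over. Pictures are saved under pics/ and viewed, at most 10 in all, crops included, and the job is handed in when it is done.

Besides the shell and the picture viewer there is one more tool, called after "Call:" as a command line: name --argument value ..., lists and objects as JSON in quotes. arm_command: Moves the arm, as the interface text tells. Its arguments: {"type":"object","properties":{"deltas":{"type":"array"},"gripper":{"type":"number"},"squeeze":{"type":"number"}},"required":["deltas"]}

```bash
mkdir -p pics; ls; cat > h.py <<'E'
import cv2, numpy as np
from plant import monitor, eyes, ticket
def ray(name,u,v):
    m=eyes.camera_model(name); R=cv2.Rodrigues(np.array(m['rvec'],float))[0]; t=np.array(m['tvec'],float)
    xd,yd=(u-m['cx'])/m['fx'],(v-m['cy'])/m['fy']; x,y=xd,yd
    for _ in range(30):
        f=1+m['k1']*(x*x+y*y); x,y=xd/f,yd/f
    return -R.T@t, R.T@np.array([x,y,1.])
def onz(name,u,v,z):
    c,d=ray(name,u,v); return c+d*(z-c[2])/d[2]
def tri(u1,v1,u2,v2):
    c1,d1=ray('scene',u1,v1); c2,d2=ray('top',u2,v2)
    s=np.linalg.lstsq(np.c_[d1,-d2],c2-c1,rcond=None)[0]
    a,b=c1+s[0]*d1,c2+s[1]*d2; return (a+b)/2,np.linalg.norm(a-b)
def proj(name,p):
    m=eyes.camera_model(name); R=cv2.Rodrigues(np.array(m['rvec'],float))[0]
    q=R@np.array(p,float)+np.array(m['tvec'],float); x,y=q[0]/q[2],q[1]/q[2]; f=1+m['k1']*(x*x+y*y)
    return m['fx']*x*f+m['cx'],m['fy']*y*f+m['cy']
E
python3 - <<'E'
from h import *
for n in('scene','top'):
    im=eyes.read_camera(n); cv2.imwrite(f'pics/{n}0.png',im); m=eyes.camera_model(n); print(n,m,ray(n,280,210))
print(monitor.read_state())
E
```

```text
pics
scene {'fx': 417.24832977794324, 'fy': 417.24832977794324, 'cx': 282.7879136093459, 'cy': 208.15760220548782, 'k1': -0.045923449707789055, 'rvec': array([ 1.48165905,  1.92254071, -0.97297274]), 'tvec': array([ 0.14695467, -0.28904898,  1.49077986])} (array([1.34638378, 0.23561627, 0.67772064]), array([-0.75820936, -0.23106995, -0.60974535]))
top {'fx': 489.18945333020173, 'fy': 489.18945333020173, 'cx': 274.4703428297712, 'cy': 209.00731015781815, 'k1': 0.00022533569175539893, 'rvec': array([ 2.12382628, -2.11220311,  0.20064415]), 'tvec': array([0.01712283, 0.58481522, 1.45781272])} (array([0.293971  , 0.01304873, 1.54302649]), array([ 0.19004493, -0.00650472, -0.98182101]))
{'t': 0.1, 'q': array([ 1.22958058e+00,  1.31076503e-01,  1.48915317e+00,  4.86874442e-06,
        1.52301253e+00, -8.54061887e-02]), 'dq': array([ 1.27730386e-03, -9.37165204e-05, -1.48722042e-03, -2.90731952e-04,
       -1.28308761e-03,  7.86618803e-04]), 'joint_torque': array([ 1.12833099e-03, -5.61348224e+01, -4.93093014e+01,  7.70235853e-02,
        2.93144106e-02, -4.12093084e-05]), 'tool_pos': array([0.15162611, 0.57999804, 0.21770726]), 'orientation': array([-4.00685079e-01, -3.11557789e+00,  2.53048079e-03]), 'force': array([-0.72018137, -0.01700731, -0.53089379]), 'wrist_torque': array([-0.0107252 , -0.02343183, -0.02012881]), 'gripper_force': 0.0, 'opening': 0.09312188756305426}
```

View pics/scene0.png

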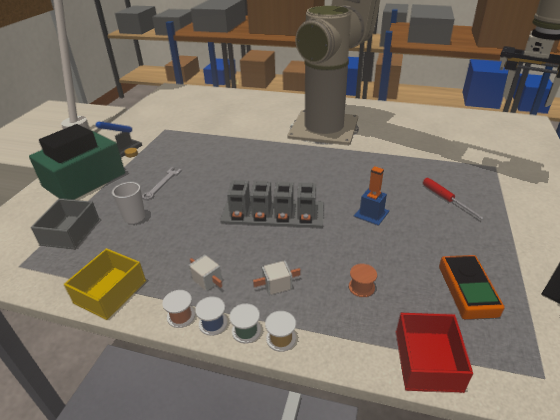

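View pics/top0.png

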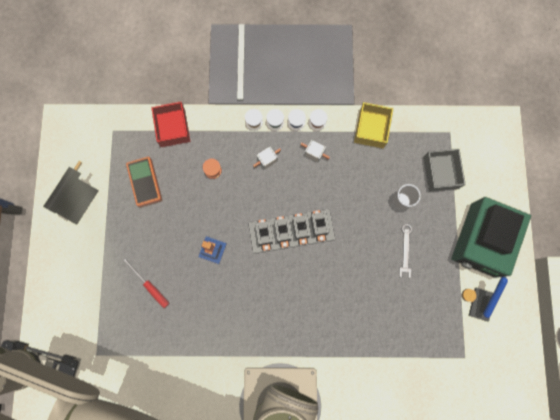

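The scene picture shows the base at about (272,203) and the blade in its holder at (374,195). In the top picture they are at (291,231) and (211,249), and image up is +x.

```bash
python3 - <<'E'
from h import *
a=cv2.imread('pics/top0.png')[200:270,190:340]; b=cv2.imread('pics/scene0.png')[160:235,215:395]
cv2.imwrite('pics/crop.png',np.vstack([cv2.resize(a,(750,350),interpolation=cv2.INTER_CUBIC),np.zeros((8,750,3),np.uint8),cv2.resize(b,(750,240),interpolation=cv2.INTER_CUBIC)[:, :750]]))
for n in('top','scene'):
    im=cv2.imread(f'pics/{n}0.png'); h=cv2.cvtColor(im,cv2.COLOR_BGR2HSV)
    o=cv2.inRange(h,(3,150,90),(16,255,255)); bl=cv2.inRange(h,(100,120,40),(125,255,255))
    for nm,m in(('o',o),('b',bl)):
        k,l,s,c=cv2.connectedComponentsWithStats(m)
        for i in range(1,k):
            box=(190,225,240,270) if n=='top' else (345,160,400,230)
            if s[i,4]>8 and box[0]<c[i][0]<box[2] and box[1]<c[i][1]<box[3]: print(n,nm,s[i],c[i],cv2.minAreaRect(np.argwhere(l==i)[:,::-1].astype(np.float32)))
E
```

```text
scene o [372 167  11   6  48] [377.0625     169.41666667] ((377.0500183105469, 169.34999084472656), (10.435516357421875, 4.427187919616699), 18.434947967529297)
scene o [368 173  15  26 246] [374.99593496 184.59349593] ((374.9869384765625, 185.59825134277344), (11.630407333374023, 24.846778869628906), 7.594642639160156)
scene b [362 190  24  13  89] [374.07865169 196.71910112] ((373.3924560546875, 196.07357788085938), (22.421772003173828, 9.951581001281738), 10.619654655456543)
scene b [354 209  35  16 164] [371.45121951 216.93902439] ((371.15570068359375, 216.89376831054688), (14.748208045959473, 34.132713317871094), 87.70938873291016)
```

View pics/crop.png

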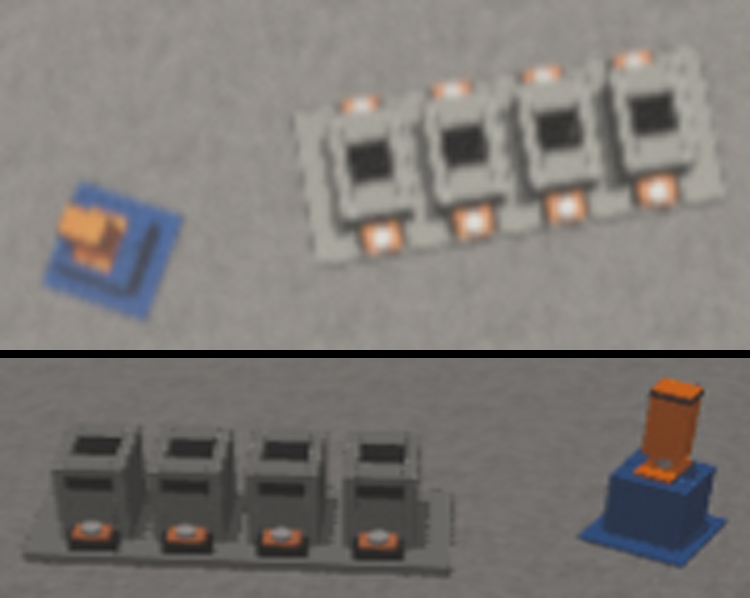

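The crop shows four dark slot mouths, at top-view pixels of about (264,232), (283,229), (302,226) and (321,223). The handle top is at about (207,245), and the blue foot around it is turned relative to the base.

```bash
python3 - <<'E'
from h import *
S=6
def up(n,x0,y0,x1,y1):
    im=cv2.imread(f'pics/{n}0.png')[y0:y1,x0:x1]; return cv2.resize(im,None,fx=S,fy=S,interpolation=cv2.INTER_CUBIC)
def comps(m,x0,y0,lo,hi):
    out=[]
    for c in cv2.findContours(m,cv2.RETR_EXTERNAL,cv2.CHAIN_APPROX_NONE)[0]:
        A=cv2.contourArea(c)/S/S
        if lo<A<hi:
            M=cv2.moments(c); r=cv2.minAreaRect(c); f=lambda p:((np.array(p)+.5)/S-.5+[x0,y0])
            out.append((f([M['m10']/M['m00'],M['m01']/M['m00']]),A,f(cv2.boxPoints(r)),r[2]))
    return sorted(out,key=lambda o:o[0][0])
t=cv2.cvtColor(up('top',250,205,335,255),cv2.COLOR_BGR2GRAY); s=cv2.cvtColor(up('scene',222,178,322,205),cv2.COLOR_BGR2GRAY)
T=comps(cv2.inRange(t,0,75),250,205,35,110); Q=comps(cv2.inRange(s,0,58),222,178,20,120)
print('T');[print(o[0],o[1],np.ptp(o[2],0)) for o in T]; print('S');[print(o[0],o[1],np.ptp(o[2],0)) for o in Q]
for o in T: print('top onz .082',onz('top',*o[0],.082))
# holder
h=cv2.cvtColor(up('top',190,230,235,270),cv2.COLOR_BGR2HSV)
bl=cv2.inRange(h,(100,90,40),(130,255,255)); og=cv2.inRange(h,(3,90,60),(20,255,255))
F=comps(cv2.morphologyEx(bl|og,cv2.MORPH_CLOSE,np.ones((9,9))),190,230,100,2000)
for o in F:
    print('foot',o[1],o[3],o[0]); P=[onz('top',*p,.004) for p in o[2]]; print(np.round(P,4),np.mean(P,0))
for thr in(150,180,200):
    hi=cv2.inRange(h,(3,90,thr),(25,255,255))
    for o in comps(hi,190,230,10,300): print('handle',thr,o[0],o[1],o[3],np.round([onz('top',*p,.139) for p in o[2]],4),onz('top',*o[0],.139))
E
```

```text
T
[263.49416947 231.80572529] 45.458333333333336 [8.71333218 7.90933228]
[282.3194863 228.6733474] 46.083333333333336 [8.6833744  7.69967651]
[301.25685622 225.53599516] 45.916666666666664 [8.67568207 7.75225258]
[320.0733287  222.41239316] 46.583333333333336 [8.71981812 7.71080971]
S
[235.85997902 198.84882463] 46.34722222222222 [12.04511356  5.03898621]
[237.88977839 186.96302226] 45.541666666666664 [10.66666698  4.83333349]
[247.15127679 197.34070527] 40.61111111111111 [ 4.61015892 18.64900398]
[258.88891249 199.72307971] 49.041666666666664 [12.08392525  5.25574112]
[260.54221399 187.82845267] 46.875 [10.79820633  5.83523321]
[282.07348846 200.56293092] 46.55555555555555 [11.74321365  4.96678162]
[283.30623557 188.61124553] 48.791666666666664 [10.60805893  5.69617653]
[305.75512995 201.47053921] 47.68055555555555 [12.08046722  4.93778992]
[306.3903576  189.39260856] 48.333333333333336 [10.4692688   5.44418907]
top onz .082 [0.50953129 0.05290213 0.082     ]
top onz .082 [ 0.51938192 -0.00384518  0.082     ]
top onz .082 [ 0.52927121 -0.06105576  0.082     ]
top onz .082 [ 0.539138
[... 151 characters left out ...]
839 0.1747 0.004 ]
 [0.4219 0.1946 0.004 ]] [0.46435615 0.2185227  0.004     ]
handle 150 [207.0810031  246.06367137] 77.15277777777779 19.98310661315918 [[0.449  0.235  0.139 ]
 [0.4777 0.2256 0.139 ]
 [0.4657 0.1919 0.139 ]
 [0.4371 0.2014 0.139 ]] [0.45875087 0.21359485 0.139     ]
handle 180 [206.10559128 244.39742765] 43.19444444444445 18.434947967529297 [[0.4593 0.231  0.139 ]
 [0.4764 0.2259 0.139 ]
 [0.4688 0.2024 0.139 ]
 [0.4516 0.2075 0.139 ]] [0.46356197 0.21656656 0.139     ]
handle 200 [206.15650097 244.4203009 ] 30.36111111111111 18.43494987487793 [[0.4607 0.229  0.139 ]
 [0.4745 0.2249 0.139 ]
 [0.4676 0.2039 0.139 ]
 [0.4539 0.208  0.139 ]] [0.46349646 0.21641743 0.139     ]
```

```bash
python3 - <<'E'
from h import *
for a,b in zip([(306.39,189.39),(283.31,188.61),(260.54,187.83),(237.89,186.96)],[(263.49,231.81),(282.32,228.67),(301.26,225.54),(320.07,222.41)]): print(tri(*a,*b), onz('scene',*a,.082))
print('handle',tri(377.5,169.4,206.1,244.4))
g=cv2.cvtColor(cv2.imread('pics/top0.png'),cv2.COLOR_BGR2GRAY)
print(g[221:238,272:294])
g=cv2.cvtColor(cv2.imread('pics/scene0.png'),cv2.COLOR_BGR2GRAY)
print(g[180:202,272:296])
# housing-top outline ideas: project nominal corners of housing at slot estimate
E
```

```text
(array([0.50959478, 0.05208957, 0.08267135]), np.float64(0.0016511395512749736)) [0.50882058 0.05107363 0.082     ]
(array([ 0.51955069, -0.00475927,  0.08253817]), np.float64(0.0018976799688502444)) [ 0.51897262 -0.00591468  0.082     ]
(array([ 0.52942039, -0.06176709,  0.08237588]), np.float64(0.0015019202645883795)) [ 0.52901879 -0.06270792  0.082     ]
(array([ 0.53933648, -0.11876979,  0.08255001]), np.float64(0.0016871850865154703)) [ 0.53869822 -0.11995985  0.082     ]
handle (array([0.46378765, 0.21654829, 0.13727058]), np.float64(0.0005668270848044118))
[[161 155 145 157 166 164 163 166 164 165 164 164 164 163 159 163 169 158
  141 131  97 108]
 [161 153 139 157 169 156 161 163 165 163 165 165 163 159 150 160 164 144
  121 110  92 107]
 [158 147 132 154 162 147 158 164 162 158 160 157 158 149 138 157 157 137
  117 106  93 109]
 [142 129 122 156 158 145 151 154 145 139 135 129 127 120 120 156 159 145
  133 113  98 105]
 [125 111 118 155 159 146 130 124 111 100  92  86  79  79 106 154 165 161
  149 119 100  96]
 [123 106 111 147 159 145 101  77  66  64  62  57  54  56  92 145
[... 2574 characters left out ...]
00 100 102  96  99 102 101 101 101 101 101 103 103 104 104  99 101
  104  78  60  88 108 111]
 [104  98  90  90  81  85  88  87  88  88  87  88  93  95  94  94  96  94
   98  73  58  89 108 112]
 [104  93  75  71  69  69  70  70  70  71  70  71  71  71  70  70  70  70
   75  63  57  88 109 113]
 [103  96  76  71  68  64  64  63  64  65  65  65  65  66  66  67  71  71
   72  59  57  87 107 111]
 [106  96  76  71  63  49  43  42  43  47  48  48  49  49  49  54  68  71
   72  59  56  82 100 109]
 [108  95  74  71  64  46  40  39  40  40  40  39  40  40  39  39  64  71
   72  60  57  76  90 106]
 [ 96  89  74  71  65  47  40  39  40  39  39  40  40  39  40  40  64  71
   71  60  56  84 101 104]]
```

```bash
python3 - <<'E'
from h import *
S=6
def C(n,x0,y0,x1,y1,th,lo,hi):
    g=cv2.resize(cv2.cvtColor(cv2.imread(f'pics/{n}0.png')[y0:y1,x0:x1],cv2.COLOR_BGR2GRAY),None,fx=S,fy=S,interpolation=cv2.INTER_CUBIC)
    out=[]
    for c in cv2.findContours(cv2.inRange(g,0,th),cv2.RETR_LIST,cv2.CHAIN_APPROX_NONE)[0]:
        A=cv2.contourArea(c)/S/S
        if lo<A<hi:
            r=cv2.minAreaRect(c); out.append(((np.array(r[0])+.5)/S-.5+[x0,y0],A,np.array(r[1])/S,r[2]))
    return sorted(out,key=lambda o:o[0][0])
for tt,ts in((100,75),(110,80)):
    T=C('top',255,215,330,240,tt,35,110); Q=[q for q in C('scene',222,178,322,205,ts,20,120) if q[0][1]<192]
    for o in T+Q: print(np.round(o[0],2),round(o[1],1),o[2],round(o[3],1))
    if len(T)==len(Q)==4:
        P=np.array([tri(*q[0],*t[0])[0] for q,t in zip(Q[::-1],T)]); E=[onz('top',*t[0],.082) for t in T]
        print(np.round(P,4)); print(np.round(E,4)); d=P[0]-P[3]; print('yaw',np.degrees(np.arctan2(-d[0],d[1])))
E
```

```text
[263.47 231.81] 61.3 [7.74650701 8.84226863] 79.9
[282.39 228.68] 61.8 [7.75415166 9.0145429 ] 80.5
[296.17 232.75] 43.1 [22.74526723 12.13866679] 45.0
[301.33 225.54] 62.2 [7.74224599 8.90801684] 81.3
[314.44 229.44] 64.1 [23.122317   12.61916097] 45.9
[320.19 222.38] 63.0 [7.80117798 8.95900472] 81.1
[237.83 187.  ] 59.7 [ 5.83333333 11.83333333] 90.0
[260.42 187.83] 62.6 [ 6.16666667 12.        ] 90.0
[283.09 188.57] 64.0 [11.48410543  6.22822189] 3.0
[306.28 189.4 ] 62.5 [11.29903539  6.12480227] 1.7
[263.48 231.84] 67.7 [8.19891612 9.18278567] 79.7
[282.4 228.7] 67.9 [8.21618334 9.31682396] 80.0
[296.09 232.7 ] 65.8 [23.3428421  13.00787099] 45.3
[301.32 225.53] 68.4 [8.19254939 9.26114337] 80.5
[314.3  229.56] 89.3 [23.82137044 13.67762756] 45.9
[320.13 222.37] 69.5 [8.24734879 9.31594276] 80.5
[237.75 187.  ] 64.4 [ 6.16666667 12.        ] 90.0
[260.42 187.83] 67.7 [ 6.5        12.33333333] 90.0
[283.08 188.58] 69.2 [11.81857045  6.55847422] 2.9
[306.36 189.47] 66.6 [11.47626877  6.31646983] 1.6
```

Call:
arm_command --deltas '[[[2.6, -3.03, 0, 0, 0, -7.1], [2.6, -3.03, 0, 0, 0, -7.1], [2.6, -3.03, 0, 0, 0, -7.1], [2.6, -3.03, 0, 0, 0, -7.1], [2.6, -3.03, 0, 0, 0, -7.1], [2.6, -3.03, 0, 0, 0, -7.1], [2.6, -3.03, 0, 0, 0, -7.1], [2.6, -3.03, 0, 0, 0, -7.1], [2.6, -3.03, 0, 0, 0, -7.1], [2.6, -3.03, 0, 0, 0, -7.1], [2.6, -3.03, 0, 0, 0, -7.1], [2.6, -3.03, 0, 0, 0, -7.1]]]' --gripper 1 --squeeze 40

```text
t: 1.1
tool_pos: [0.4645, 0.215, 0.2184]
orientation: [-2.41, -2.015, 0.0]
force: [0.2, 0.9, 0.4]
opening: 0.0929
gripper_force: 0.0
```

Call:
arm_command --deltas '[[[-0.03, 0.08, -1.5, 0, 0, -4], [-0.03, 0.08, -2, 0, 0, -3.8], [0, 0, -2, 0, 0, 0], [0, 0, -2, 0, 0, 0], [0, 0, -2, 0, 0, 0], [0, 0, -2, 0, 0, 0], [0, 0, -1, 0, 0, 0], [0, 0, 0, 0, 0, 0]]]'

```text
t: 1.77
tool_pos: [0.4609, 0.2177, 0.0905]
orientation: [-2.535, -1.853, 0.008]
force: [-0.0, -0.4, -0.4]
opening: 0.0929
gripper_force: 0.0
```

```bash
cat >> h.py <<'E'
def st():
    s=monitor.read_state(); R=cv2.Rodrigues(s['orientation'])[0]
    print('t',round(s['t'],2),'pos',np.round(s['tool_pos'],4),'ydir',np.round(np.degrees(np.arctan2(R[1,1],R[0,1])),2),'z',np.round(R[:,2],4),'F',np.round(s['force'],2),'T',np.round(s['wrist_torque'],2),'op',round(s['opening'],4))
    return s
E
python3 - <<'E'
from h import *
st(); eyes.camera_model('top')
a=eyes.read_camera('scene')[140:240,320:440]; cv2.imwrite('pics/g1.png',cv2.resize(a,(720,600),interpolation=cv2.INTER_CUBIC))
E
```

```text
t 1.77 pos [0.4609 0.2177 0.0905] ydir -17.66 z [-0.0052 -0.0019 -1.    ] F [-0.   -0.41 -0.39] T [-0.09  0.16 -0.01] op 0.0929
```

View pics/g1.png

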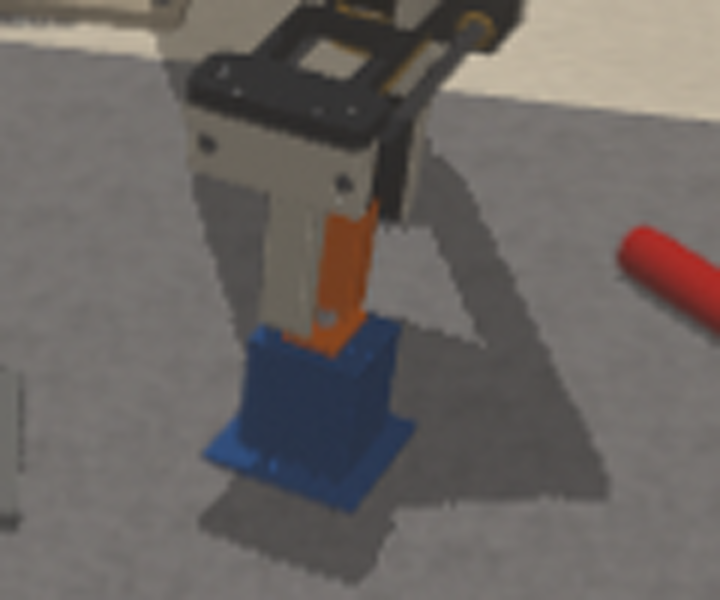

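The fingers straddle the handle, with the near one in front at crop (300,250). I'll centre in x, trim the tilt, then close.

Call:
arm_command --deltas '[[[0.28, -0.1, 0, 0, -0.3, -0.3], [0, 0, 0, 0, 0, 0], [0, 0, 0, 0, 0, 0]]]'

```text
t: 2.07
tool_pos: [0.4672, 0.2178, 0.0952]
orientation: [2.538, 1.845, 0.011]
force: [0.3, -0.4, 0.8]
opening: 0.093
gripper_force: 0.0
```

```bash
python3 -c "
from h import *
st()"
```

```text
t 2.07 pos [0.4672 0.2178 0.0952] ydir -17.96 z [ 7.8e-03  8.0e-04 -1.0e+00] F [ 0.28 -0.42  0.8 ] T [-0.11  0.12  0.02] op 0.093
```

Call:
arm_command --deltas '[[[0, 0, 0, 0, 0, 0], [0, 0, 0, 0, 0, 0], [0, 0, 0, 0, 0, 0], [0, 0, 0, 0, 0, 0], [0, 0, 0, 0, 0, 0], [0, 0, 0, 0, 0, 0]]]' --gripper -1

```text
t: 2.57
tool_pos: [0.4659, 0.2175, 0.0936]
orientation: [2.538, 1.846, 0.006]
force: [0.1, 0.3, 0.3]
opening: 0.0577
gripper_force: 0.0
```

```bash
python3 -c "
from h import *
st()"
```

```text
t 2.57 pos [0.4659 0.2175 0.0936] ydir -17.96 z [ 0.0051 -0.     -1.    ] F [0.07 0.3  0.25] T [-0.05  0.12  0.03] op 0.0577
```

Call:
arm_command --deltas '[[[-0.2, -0.05, 0, 0, 0.3, 0], [0, 0, 0, 0, 0, 0], [0, 0, 0, 0, 0, 0], [0, 0, 0, 0, 0, 0], [0, 0, 0, 0, 0, 0], [0, 0, 0, 0, 0, 0], [0, 0, 0, 0, 0, 0], [0, 0, 0, 0, 0, 0], [0, 0, 0, 0, 0, 0], [0, 0, 0, 0, 0, 0]]]'

```text
t: 3.4
tool_pos: [0.464, 0.217, 0.0936]
orientation: [2.541, 1.848, 0.0]
force: [-1.2, -0.8, 0.1]
opening: 0.0178
gripper_force: 40.0
```

```bash
python3 -c "
from h import *
st()"
```

```text
t 3.4 pos [0.464  0.217  0.0936] ydir -17.96 z [ 0.  0. -1.] F [-1.19 -0.77  0.14] T [-0.08  0.16  0.02] op 0.0178
```

Call:
arm_command --deltas '[[[0, 0, 0.6, 0, 0, 0], [0, 0, 1.2, 0, 0, 0], [0, 0, 1.6, 0, 0, 0], [0, 0, 1.6, 0, 0, 0], [0, 0, 1.6, 0, 0, 0], [0, 0, 1.6, 0, 0, 0], [0, 0, 1.4, 0, 0, 0], [0, 0, 0.8, 0, 0, 0]]]'

```text
t: 4.07
tool_pos: [0.465, 0.2173, 0.2009]
orientation: [2.54, 1.847, 0.005]
force: [0.7, 0.7, -0.7]
opening: 0.0176
gripper_force: 40.0
```

Call:
arm_command --deltas '[[[0.3, -1.1, 0, 0, 0, 1.8], [0.6, -2.2, 0, 0, 0, 3.6], [0.6, -2.2, 0, 0, 0, 3.7], [0.6, -2.2, 0, 0, 0, 3.7], [0.6, -2.2, 0, 0, 0, 3.7], [0.6, -2.2, 0, 0, 0, 3.7], [0.6, -2.2, 0, 0, 0, 3.7], [0.4, -1.5, 0, 0, 0, 2.5], [0.26, -0.7, 0, 0, 0, 1.4], [0, 0, 0, 0, 0, 0], [0, 0, 0, 0, 0, 0], [0, 0, 0, 0, 0, 0]]]'

```text
t: 5.07
tool_pos: [0.5094, 0.0525, 0.1978]
orientation: [-2.023, -2.403, -0.0]
force: [-0.4, 0.1, -1.6]
opening: 0.0177
gripper_force: 40.0
```

```bash
python3 - <<'E'
from h import *
s=st()
for n in('scene','top'):
    cv2.imwrite(f'pics/{n}1.png',eyes.read_camera(n))
p=s['tool_pos']
for dz in(-.0866,-.0266): print([np.round(proj(n,p+[0,0,dz]),1) for n in('scene','top')])
print(np.round(proj('scene',[.5096,.052,.0825]),1))
a=cv2.imread('pics/scene1.png')[130:210,270:350]; b=cv2.imread('pics/top1.png')[200:260,230:310]
cv2.imwrite('pics/c1.png',np.hstack([cv2.resize(a,(400,400),interpolation=cv2.INTER_CUBIC),cv2.copyMakeBorder(cv2.resize(b,(400,300),interpolation=cv2.INTER_CUBIC),0,100,0,0,0)]))
E
```

```text
t 5.07 pos [0.5094 0.0525 0.1978] ydir 9.8 z [-1.e-04  3.e-04 -1.e+00] F [-0.4   0.12 -1.64] T [-0.06  0.08 -0.01] op 0.0177
[array([307. , 179.8]), array([263.4, 230.4])]
[array([307.3, 158.6]), array([262.8, 227.2])]
[306.7 189.4]
```

View pics/c1.png

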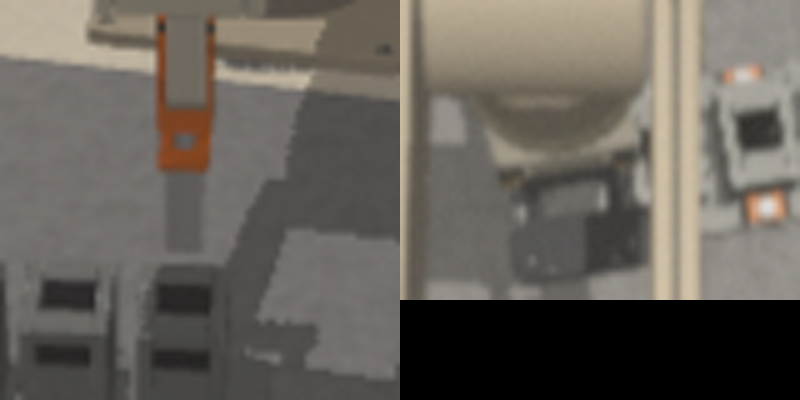

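The left crop shows the blade at scene column 306.4, directly above the slot mouth at column 306.4. The top view is hidden by the arm. I'll descend gently.

Call:
arm_command --deltas '[[[0, 0, -0.5, 0, 0, 0], [0, 0, -0.8, 0, 0, 0], [0, 0, -0.8, 0, 0, 0], [0, 0, -0.6, 0, 0, 0], [0, 0, -0.4, 0, 0, 0], [0, 0, -0.3, 0, 0, 0], [0, 0, -0.3, 0, 0, 0], [0, 0, -0.2, 0, 0, 0], [0, 0, 0, 0, 0, 0], [0, 0, 0, 0, 0, 0]]]'

```text
t: 6.0
tool_pos: [0.5097, 0.052, 0.1588]
orientation: [2.023, 2.404, 0.0]
force: [0.4, -0.1, -1.7]
opening: 0.0178
gripper_force: 40.0
```

```bash
python3 -c "
from h import *
st()"
```

```text
t 6.0 pos [0.5097 0.052  0.1588] ydir 9.84 z [ 1.e-04  0.e+00 -1.e+00] F [ 0.43 -0.12 -1.71] T [-0.08  0.04 -0.01] op 0.0178
```

Call:
arm_command --deltas '[[[0, 0, -0.2, 0, 0, 0], [0, 0, -0.2, 0, 0, 0], [0, 0, -0.2, 0, 0, 0], [0, 0, -0.2, 0, 0, 0], [0, 0, -0.2, 0, 0, 0], [0, 0, -0.1, 0, 0, 0], [0, 0, 0, 0, 0, 0]]]'

```text
t: 6.58
tool_pos: [0.5093, 0.052, 0.1472]
orientation: [-2.022, -2.403, 0.001]
force: [0.1, -0.1, -0.7]
opening: 0.018
gripper_force: 40.0
```

Call:
arm_command --deltas '[[[0, 0, -0.15, 0, 0, 0], [0, 0, -0.15, 0, 0, 0], [0, 0, 0, 0, 0, 0]]]'

```text
t: 6.83
tool_pos: [0.5094, 0.052, 0.1443]
orientation: [-2.022, -2.404, 0.001]
force: [-0.5, 0.1, -1.3]
opening: 0.0178
gripper_force: 40.0
```

Call:
arm_command --deltas '[[[0, 0, -0.1, 0, 0, 0], [0, 0, -0.1, 0, 0, 0], [0, 0, 0, 0, 0, 0]]]'

```text
t: 7.08
tool_pos: [0.5095, 0.052, 0.1424]
orientation: [-2.023, -2.404, 0.0]
force: [-0.1, -0.3, -0.9]
opening: 0.0176
gripper_force: 40.0
```

Call:
arm_command --deltas '[[[0, 0, -0.1, 0, 0, 0], [0, 0, -0.1, 0, 0, 0], [0, 0, 0, 0, 0, 0]]]'

```text
t: 7.33
tool_pos: [0.5094, 0.052, 0.1404]
orientation: [-2.022, -2.404, 0.0]
force: [0.1, -0.6, -1.8]
opening: 0.0181
gripper_force: 40.0
```

Call:
arm_command --deltas '[[[0, 0, -0.1, 0, 0, 0], [0, 0, -0.1, 0, 0, 0], [0, 0, 0, 0, 0, 0]]]'

```text
t: 7.58
tool_pos: [0.5094, 0.052, 0.1384]
orientation: [-2.023, -2.404, 0.0]
force: [0.3, 0.3, -1.3]
opening: 0.0177
gripper_force: 40.0
```

Call:
arm_command --deltas '[[[0, 0, -0.15, 0, 0, 0], [0, 0, -0.15, 0, 0, 0], [0, 0, -0.15, 0, 0, 0]]]'

```text
t: 7.83
tool_pos: [0.5096, 0.052, 0.134]
orientation: [2.023, 2.404, -0.0]
force: [0.1, -0.1, -1.7]
opening: 0.018
gripper_force: 40.0
```

There is no drag at 35 mm deep, so this pole is spread. I'll withdraw and go to the next one.

Call:
arm_command --deltas '[[[0, 0, 0.4, 0, 0, 0], [0, 0, 0.9, 0, 0, 0], [0, 0, 1.2, 0, 0, 0], [0, 0, 1.2, 0, 0, 0], [0, 0, 0.8, 0, 0, 0], [0, 0, 0.5, 0, 0, 0], [0, 0, 0, 0, 0, 0]]]'

```text
t: 8.42
tool_pos: [0.5108, 0.052, 0.1865]
orientation: [2.021, 2.402, 0.004]
force: [-0.1, -0.2, -1.5]
opening: 0.0178
gripper_force: 40.0
```

Call:
arm_command --deltas '[[[0.1, -0.6, 0, 0, 0, 0], [0.2, -1.2, 0, 0, 0, 0], [0.25, -1.4, 0, 0, 0, 0], [0.2, -1.2, 0, 0, 0, 0], [0.15, -0.8, 0, 0, 0, 0], [0.1, -0.5, 0, 0, 0, 0], [0, 0, 0, 0, 0, 0], [0, 0, 0, 0, 0, 0], [0, 0, 0, 0, 0, 0]]]'

```text
t: 9.17
tool_pos: [0.5195, -0.0048, 0.184]
orientation: [-2.022, -2.404, -0.0]
force: [0.5, -0.2, -0.7]
opening: 0.0177
gripper_force: 40.0
```

```bash
python3 -c "
from h import *
st()"
```

```text
t 9.17 pos [ 0.5195 -0.0048  0.184 ] ydir 9.84 z [-2.e-04  3.e-04 -1.e+00] F [ 0.53 -0.24 -0.7 ] T [-0.05  0.12 -0.02] op 0.0177
```

Straight onto slot B's centre. Now down to about 21 mm deep (TCP 0.148).

Call:
arm_command --deltas '[[[0, 0, -0.4, 0, 0, 0], [0, 0, -0.7, 0, 0, 0], [0, 0, -0.5, 0, 0, 0], [0, 0, -0.4, 0, 0, 0], [0, 0, -0.3, 0, 0, 0], [0, 0, -0.2, 0, 0, 0], [0, 0, 0, 0, 0, 0]]]'

```text
t: 9.75
tool_pos: [0.5192, -0.0049, 0.1584]
orientation: [-2.022, -2.403, 0.001]
force: [0.5, -0.3, -1.4]
opening: 0.0178
gripper_force: 40.0
```

Call:
arm_command --deltas '[[[0, 0, -0.2, 0, 0, 0], [0, 0, -0.2, 0, 0, 0], [0, 0, -0.2, 0, 0, 0], [0, 0, -0.2, 0, 0, 0], [0, 0, -0.2, 0, 0, 0], [0, 0, -0.1, 0, 0, 0], [0, 0, 0, 0, 0, 0]]]'

```text
t: 10.33
tool_pos: [0.5194, -0.005, 0.1477]
orientation: [-2.022, -2.403, 0.001]
force: [-0.6, 0.6, -1.7]
opening: 0.0182
gripper_force: 40.0
```

Call:
arm_command --deltas '[[[0, 0, -0.15, 0, 0, 0], [0, 0, -0.15, 0, 0, 0], [0, 0, 0, 0, 0, 0]]]'

```text
t: 10.58
tool_pos: [0.5194, -0.005, 0.1448]
orientation: [-2.022, -2.404, 0.0]
force: [0.0, -0.1, -0.2]
opening: 0.0177
gripper_force: 40.0
```

Call:
arm_command --deltas '[[[0, 0, -0.1, 0, 0, 0], [0, 0, -0.1, 0, 0, 0], [0, 0, 0, 0, 0, 0]]]'

```text
t: 10.83
tool_pos: [0.5195, -0.005, 0.1429]
orientation: [-2.023, -2.404, 0.0]
force: [-0.6, -0.6, -1.5]
opening: 0.0177
gripper_force: 40.0
```

Call:
arm_command --deltas '[[[0, 0, -0.1, 0, 0, 0], [0, 0, -0.1, 0, 0, 0], [0, 0, 0, 0, 0, 0]]]'

```text
t: 11.08
tool_pos: [0.5196, -0.005, 0.1412]
orientation: [2.023, 2.404, -0.0]
force: [-1.5, -0.0, 1.5]
opening: 0.0178
gripper_force: 40.0
```

Call:
arm_command --deltas '[[[0, 0, -0.1, 0, 0, 0], [0, 0, -0.1, 0, 0, 0], [0, 0, 0, 0, 0, 0]]]'

```text
t: 11.33
tool_pos: [0.5198, -0.005, 0.1394]
orientation: [2.022, 2.404, 0.0]
force: [-2.0, -0.6, 3.9]
opening: 0.0181
gripper_force: 40.0
```

Call:
arm_command --deltas '[[[0, 0, -0.15, 0, 0, 0], [0, 0, -0.15, 0, 0, 0], [0, 0, -0.15, 0, 0, 0]]]'

```text
t: 11.58
tool_pos: [0.5198, -0.0051, 0.1349]
orientation: [2.022, 2.403, 0.0]
force: [-1.1, -0.7, 3.9]
opening: 0.0177
gripper_force: 40.0
```

The push is steady at about 5 N while the blade advances, so this is the good pole. I'll continue gently.

Call:
arm_command --deltas '[[[-0.03, 0, -0.15, 0, 0, 0], [0, 0, -0.15, 0, 0, 0], [0, 0, -0.15, 0, 0, 0], [0, 0, -0.15, 0, 0, 0]]]'

```text
t: 11.92
tool_pos: [0.5195, -0.005, 0.1286]
orientation: [2.022, 2.404, 0.0]
force: [-0.8, 0.2, 3.9]
opening: 0.018
gripper_force: 40.0
```

Call:
arm_command --deltas '[[[0, 0, -0.15, 0, 0, 0], [0, 0, -0.15, 0, 0, 0], [0, 0, -0.15, 0, 0, 0], [0, 0, -0.15, 0, 0, 0], [0, 0, 0, 0, 0, 0]]]'

```text
t: 12.33
tool_pos: [0.5193, -0.005, 0.1223]
orientation: [-2.023, -2.404, 0.0]
force: [1.3, -0.1, 2.0]
opening: 0.0179
gripper_force: 40.0
```

Call:
arm_command --deltas '[[[0, 0, -0.15, 0, 0, 0], [0, 0, -0.15, 0, 0, 0], [0, 0, -0.15, 0, 0, 0], [0, 0, 0, 0, 0, 0]]]'

```text
t: 12.67
tool_pos: [0.5192, -0.005, 0.1178]
orientation: [-2.023, -2.404, 0.0]
force: [1.2, 0.4, 3.5]
opening: 0.0178
gripper_force: 40.0
```

Call:
arm_command --deltas '[[[0.02, 0, -0.15, 0, 0, 0], [0, 0, -0.15, 0, 0, 0], [0, 0, -0.1, 0, 0, 0], [0, 0, 0, 0, 0, 0]]]'

```text
t: 13.0
tool_pos: [0.5194, -0.005, 0.1138]
orientation: [-2.022, -2.404, 0.0]
force: [1.0, -0.2, 2.6]
opening: 0.0177
gripper_force: 40.0
```

Call:
arm_command --deltas '[[[0, 0, -0.1, 0, 0, 0], [0, 0, 0, 0, 0, 0]]]'

```text
t: 13.17
tool_pos: [0.5194, -0.005, 0.113]
orientation: [-2.023, -2.404, 0.0]
force: [0.2, -1.0, 1.8]
opening: 0.0177
gripper_force: 40.0
```

Call:
arm_command --deltas '[[[0, 0, -0.1, 0, 0, 0], [0, 0, 0, 0, 0, 0]]]'

```text
t: 13.33
tool_pos: [0.5195, -0.005, 0.1121]
orientation: [2.023, 2.404, 0.0]
force: [-0.1, 0.0, 4.4]
opening: 0.0174
gripper_force: 40.0
```

Call:
arm_command --deltas '[[[0, 0, -0.1, 0, 0, 0], [0, 0, 0, 0, 0, 0]]]'

```text
t: 13.5
tool_pos: [0.5196, -0.005, 0.1113]
orientation: [2.023, 2.404, 0.0]
force: [-1.0, -0.3, 6.8]
opening: 0.0178
gripper_force: 40.0
```

Call:
arm_command --deltas '[[[0, 0, -0.1, 0, 0, 0], [0, 0, 0, 0, 0, 0]]]'

```text
t: 13.67
tool_pos: [0.5196, -0.005, 0.1106]
orientation: [2.023, 2.404, 0.0]
force: [-2.0, -0.2, 8.3]
opening: 0.0177
gripper_force: 40.0
```

The force is rising at the spring rate, so the collar is seated (push about 9.5 N, slide about 3.2 mm). I'll relax the spring and let go.

Call:
arm_command --deltas '[[[0, 0, 0.12, 0, 0, 0], [0, 0, 0.12, 0, 0, 0], [0, 0, 0, 0, 0, 0], [0, 0, 0, 0, 0, 0]]]'

```text
t: 14.0
tool_pos: [0.5196, -0.005, 0.1125]
orientation: [2.023, 2.404, 0.0]
force: [-0.1, -0.1, 4.0]
opening: 0.0179
gripper_force: 40.0
```

Call:
arm_command --deltas '[[[0, 0, 0, 0, 0, 0], [0, 0, 0, 0, 0, 0], [0, 0, 0, 0, 0, 0], [0, 0, 0, 0, 0, 0], [0, 0, 0, 0, 0, 0], [0, 0, 0, 0, 0, 0], [0, 0, 0, 0, 0, 0], [0, 0, 0, 0, 0, 0], [0, 0, 0, 0, 0, 0], [0, 0, 0, 0, 0, 0]]]' --gripper 1

```text
t: 14.83
tool_pos: [0.5195, -0.005, 0.1126]
orientation: [2.023, 2.404, 0.0]
force: [-0.5, 0.4, -0.0]
opening: 0.0797
gripper_force: 0.0
```

Call:
arm_command --deltas '[[[0, 0, 0.5, 0, 0, 0], [0, 0, 1, 0, 0, 0], [0, 0, 1.5, 0, 0, 0], [0, 0, 2, 0, 0, 0], [0, 0, 2, 0, 0, 0], [0, 0, 2, 0, 0, 0], [0, 0, 2, 0, 0, 0], [0, 0, 1, 0, 0, 0], [0, 0, 0, 0, 0, 0], [0, 0, 0, 0, 0, 0]]]'

```text
t: 15.67
tool_pos: [0.5199, -0.0051, 0.233]
orientation: [2.022, 2.403, 0.001]
force: [0.2, -0.5, 0.1]
opening: 0.0926
gripper_force: 0.0
```

```bash
python3 - <<'E'
from h import *
st(); a=eyes.read_camera('scene'); cv2.imwrite('pics/end.png',a)
cv2.imwrite('pics/endc.png',cv2.resize(a[120:240,200:360],(800,600),interpolation=cv2.INTER_CUBIC))
E
```

```text
t 15.67 pos [ 0.5199 -0.0051  0.233 ] ydir 9.84 z [ 1.4e-03 -2.0e-04 -1.0e+00] F [ 0.17 -0.5   0.09] T [-0.05  0.05 -0.04] op 0.0926
```

View pics/endc.png

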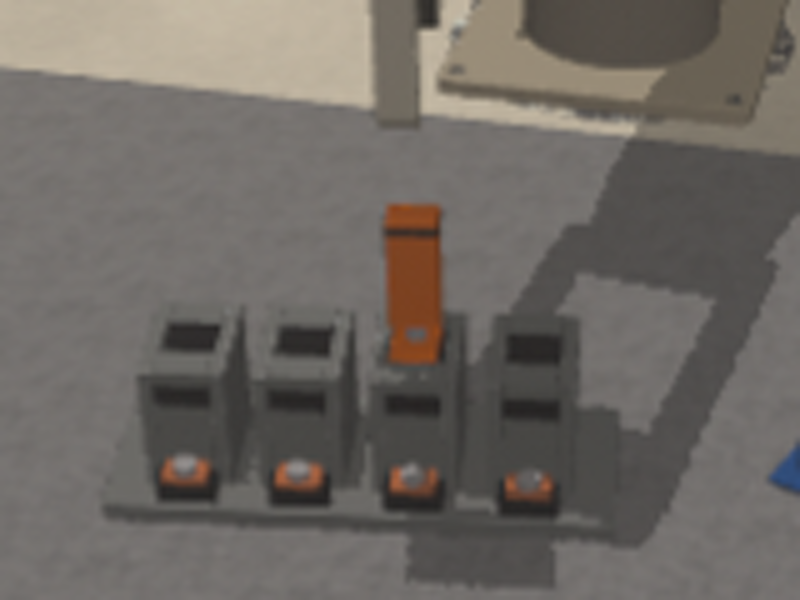

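The crop shows the blade upright in the second pole from the right, its collar on the housing at crop (415,350) and the gripper clear above it.

```bash
python3 -c "
from plant import ticket
print(ticket.close_job())"
```

```text
the job is handed in; nothing more can be done
None
```

The blade stands fully home and released in the good pole (slot 2 or 3, the second from the base's holder-side end). The end pole beside it felt spread, the other two were not tried, and the job was handed in at about 16 s; the close-out gave no verdict.

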